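File the refilled cassette back in the packed row

ROBOT

A 6-joint arm with a two-finger parallel gripper is mounted at the origin on a cart in front of the work surface, level with it; the furniture and walls round the work are solid. World frame = base frame: x ahead of the robot, y to its left, z up, the work surface at z = 0. Lengths are in mm, angles in rad, forces in N, time in s.
With the tool pointing down it reaches from about 400 to 925 mm from the base axis. Payload 12.5 kg.
Tool frame: the origin (TCP) lies at the very end of the fingers, on their centre line; the grasp point (between the pads) lies 19 mm behind it; z points along the fingers, y is the line along which they close (so a half turn about z gives the same grasp; the last joint's range is limited). The gripper opens to 95 mm and grips with 3 to 60 N. Pads are 20 mm wide; open, the fingers measure 119 mm over their backs; the gripper's body (75 mm by 180 mm) begins 59 mm behind the grasp point.
Start: joints at [1.084, 0.491, 1.559, -0, 1.092, -0.106], TCP at [232.275, 580.255, 214.661] pointing down, gripper open.
Joint ranges: [-3.1, 3.1], [-0.84, 2.19], [0.05, 2.79], [-1.13, 4.28], [0.06, 2.93], [-2.69, 2.69]. Speed limits (rad/s): [2.22, 2.22, 2.79, 3.14, 3.14, 3.14].

INTERFACE

Orientations are given as [roll, pitch, yaw] about the fixed x, y, z axes, in that order (R = Rz(yaw) Ry(pitch) Rx(roll)).
In Python, from cell import state, imaging, env, spot_in, mark_of gives the robot as it stands. The module is installed in compiled form; this text tells all that it offers.
- The arm moves only by the tool step_arm, never from a script. Its argument "increments" is a list of rows, each an object with "slide": the shift along the tool's x, y, z in m, a list of three; "roll": the turn about the tool's z in rad. A call has 1 to 5 rows; each row is the pose to reach, as a shift and turn from the pose commanded when the call began, along the tool's axes at that moment; what a row does not reach only later rows make up. A row lasts 1/8 s, in which the tool goes at most 62.5 mm and 10.7 degrees, less where a joint would pass 70% of its speed; a pose out of reach is approached as far as the arm can. A call with a gripper value outside its range is refused whole. "fingers" is the opening, from 0 (shut) to 1 (fully open), set as the call begins (left out, the last holds). The fingers move at their own pace and stop on an object; the grip force is fixed at half the most. Time passes only in rows, so rows that repeat a pose let the fingers close. It gives the time, the measured TCP pose, the force, the opening and the grip force at its end, in the units of the state.
- state(): the state, without advancing time (a new reading comes with each control period).
- imaging.read_camera(name): name is "side" or "top" or "wrist"; returns a dict with "color" (384x512x3 uint8, red, green, blue), "z_map" (384x512 float32, mm along the optical axis (not along the pixel's ray), 0 where there is no reading), "intrinsics" (3x3 intrinsics, pixels), "distortion" ([k1, k2, p1, p2, k3] as OpenCV has them; the pictures are not rectified), "camera_from_world" (4x4, takes a point from world to camera coordinates). Camera axes: x right, y up, looking along -z (the intrinsics and any distortion apply to the point x, -y, -z); pixel columns grow to the right and rows downward; lengths in mm; the calibration is good to about 2 mm. A picture is of the moment at which its call begins.
- env.job_done(): hands the job in; it is judged then, once.
Trained networks look in the newest picture that a camera, given by its name, has taken for a name from the list of things; names that differ only in an ending like _2 or _b are one class to them, and where a whole thing is asked for, a point or a joint stands for the part that bears it (a point fixed in the world has none). Each returns a list of dicts, best first, with "confidence" (0 to 1); they miss things now and then, are a little off and sometimes report something else, mostly with a low value. They report only what shows in the picture. A call takes as long as a camera call.
- spot_in(camera, target): "bbox" ([left, top, right, bottom] in pixels, round what is visible of it).
- mark_of(camera, target): "uv" ([column, row] in pixels: a listed point, or the origin of a listed thing).
The state is a dict: "t": time; "joints": joint angles; "qvel": joint speeds; "tau": joint torques, N m; "eef_pos": TCP position; "tcp_rot": TCP orientation; "ft_force": force on the tool from outside, world axes, zero at the start; "moment": the same for the moment, N m; "opening": opening from 0.0 (shut) to 1.0 (fully open); "grip_force": force on a finger pad.
Only numpy, scipy, OpenCV 4.12 (cv2) and the standard library are available. Lean on these libraries where they do the work, as an engineer would, in place of code of your own. Each camera call takes 0.05 s, during which the arm holds its last target. There are 200 camera calls.

TASK

Put the refilled yellow cassette back into the packed rack in its place between the blue and the green cassette, label to the front like the others: part the row there without lifting any other cassette out, and stand the yellow one on the rack's floor. Then slide the follower up until the seven cassettes stand upright and close together again, and leave the other things on the desk where they are.

Things in the scene. Friction and masses are not known exactly. Their poses are not given: they have to be found in the camera images.
- rack: grey steel card-file rack fixed to the desk, 86 mm (x, across) by 240 mm (y, along the row), yaw up to 0.18 rad either way; origin at the centre of its underside, front at -x. Cassettes stand on its floor between two rails 64 mm apart (2 mm play each side of a cassette), rail tops 34 mm above the desk, flared outward to x = +-40 mm; above them the cassettes' front and back ends are free
- rack_floor (a point): point on the rack's inner floor at its centre, 4 mm above the desk; axes as the rack's
- rack_end (a point): middle of the inner face of the rack's fixed end plate (74 mm high), at rack y = +110 mm. The row of six cassettes starts here, packed face to face, and runs in -y to the follower. The pairs red-white, blue-green and brown-turquoise stand in varying order
- follower (a joint): sliding follower that closes the row at its -y end. Value in m: its face is at rack y = -0.030 - value (clear length for cassettes 0.140 + value); range 0 to 0.052; starts at 0.0085 to 0.013 (six cassettes, a few mm of play); seven pushed together make it about 0.028. No catch: about 2 N of friction, up to 10 N when it pushes cassettes along; cassettes can push it too
- follower_handle (a point): centre of the follower's black handle bar: 14 mm thick, 48 mm long along the rack's x, 106 mm above the desk, 14 mm on the -y side of the follower's face. Below it a dark steel plate 60 mm wide, 88 mm high, on a black carriage reaching 30 mm in -y behind the face. Cassette tops in the rack are at 84 mm
- cassette_red: red spare-parts cassette: upright dark grey plastic box 60 x 24 x 80 mm (x, y, z), 0.08 to 0.17 kg, with a red cap (the top 15 mm) and a label card with a red band on its -x face. Origin at the centre of its underside, z up, x across the rack; it stands in the row with the white one on its -y side.
- cassette_white: white spare-parts cassette: upright dark grey plastic box 60 x 24 x 80 mm (x, y, z), 0.08 to 0.17 kg, with a white cap (the top 15 mm) and a label card with a white band on its -x face. Origin at the centre of its underside, z up, x across the rack; it stands in the row on the -y side of the red one.
- cassette_blue: blue spare-parts cassette: upright dark grey plastic box 60 x 24 x 80 mm (x, y, z), 0.08 to 0.17 kg, with a blue cap (the top 15 mm) and a label card with a blue band on its -x face. Origin at the centre of its underside, z up, x across the rack; it stands in the row with the green one on its -y side.
- cassette_green: green spare-parts cassette: upright dark grey plastic box 60 x 24 x 80 mm (x, y, z), 0.08 to 0.17 kg, with a green cap (the top 15 mm) and a label card with a green band on its -x face. Origin at the centre of its underside, z up, x across the rack; it stands in the row on the -y side of the blue one.
- cassette_brown: brown spare-parts cassette: upright dark grey plastic box 60 x 24 x 80 mm (x, y, z), 0.08 to 0.17 kg, with a brown cap (the top 15 mm) and a label card with a brown band on its -x face. Origin at the centre of its underside, z up, x across the rack; it stands in the row with the turquoise one on its -y side.
- cassette_turquoise: turquoise spare-parts cassette: upright dark grey plastic box 60 x 24 x 80 mm (x, y, z), 0.08 to 0.17 kg, with a turquoise cap (the top 15 mm) and a label card with a turquoise band on its -x face. Origin at the centre of its underside, z up, x across the rack; it stands in the row on the -y side of the brown one.
- cassette_yellow: yellow spare-parts cassette: upright dark grey plastic box 60 x 24 x 80 mm (x, y, z), 0.08 to 0.17 kg, with a yellow cap (the top 15 mm) and a label card with a yellow band on its -x face. Origin at the centre of its underside, z up, x across the rack; it stands upright alone on the desk to the right of the rack, its label turned up to 0.55 rad either way from the world's -x.
- yellow_label (a point): centre of the label on the yellow cassette's -x face, 47 mm above its underside
- multimeter: hand multimeter 138 x 68 x 41 mm lying on its back, on the desk to the right; leave alone; origin at the centre of its underside
- crimp_tub: round clear tub with blue lid, 60 mm diameter, 37 mm high, behind the rack; leave alone; origin at the centre of its underside
- spool: solder spool, 58 mm diameter, 36 mm high, behind the rack; leave alone; origin at the centre of its underside
- cell: large blue dry cell standing on its base, 26 mm diameter, 50 mm high, on the right; leave alone; origin at the centre of its underside

How it is judged (in metres and radians):
On the way, in this order (a step that is already met when the one before it is completed fails the run):
1. the blue and green cassettes have been parted (origins more than 46 mm apart) (horizontal distance between cassette_blue and cassette_green above 0.046 m), for 0.2 s.
2. the yellow cassette stands upright on the rack's floor between the blue and the green one (z of cassette_yellow in the frame of rack_floor between -0.004 and 0.008 m and angle between cassette_yellow's own z axis and vertical below 0.1 rad and x of cassette_yellow in the frame of rack between -0.006 and 0.006 m and horizontal distance between cassette_blue and cassette_green above 0.042 m and horizontal distance between cassette_yellow and cassette_blue below 0.06 m and horizontal distance between cassette_yellow and cassette_green below 0.06 m), for 0.2 s.
At the end, for the whole second after the job is handed in: Yellow stands at rest on the rack floor (8 mm; across the rack 6 mm), label to the front, between blue and green (each within 30 mm, those two over 44 mm apart, centre to centre); all seven upright to 0.1 rad and on the floor; follower at 0.036 or less (about 8 mm of play in all) (z of cassette_yellow in the frame of rack_floor between -0.004 and 0.008 m and x of cassette_yellow in the frame of rack between -0.006 and 0.006 m and x of yellow_label in the frame of rack below -0.02 m and horizontal distance between cassette_yellow and cassette_blue below 0.03 m and horizontal distance between cassette_yellow and cassette_green below 0.03 m and horizontal distance between cassette_blue and cassette_green above 0.044 m and value of joint follower below 0.036 m and linear speed of cassette_yellow below 0.01 m/s and angle between each of cassette_red, cassette_white, cassette_blue, cassette_green, cassette_brown, cassette_turquoise, cassette_yellow's own z axis and vertical below 0.1 rad and z of each of cassette_red, cassette_white, cassette_blue, cassette_green, cassette_brown, cassette_turquoise in the frame of rack_floor below 0.008 m); the robot touches nothing.
It fails at once if a cassette other than the yellow one is lifted out of the rack (raised more than 25 mm off its floor) (z of any of cassette_red, cassette_white, cassette_blue, cassette_green, cassette_brown, cassette_turquoise in the frame of rack_floor above 0.025 m).
It fails at once if a cassette falls over (leans more than 0.7 rad) (angle between any of cassette_red, cassette_white, cassette_blue, cassette_green, cassette_brown, cassette_turquoise, cassette_yellow's own z axis and vertical above 0.7 rad).
It fails at once if one of the other things on the desk is shifted by more than 20 mm (distance of any of multimeter, crimp_tub, spool, cell from where it was at the start of the episode above 0.02 m).
It also fails if it takes over 59 s, if anything falls off the work surface, if the arm or the gripper's body presses on something with over 40 N, if the wrist force passes 120 N, or if a joint passes its speed limit or range.

## Working session

There is one attempt and no reset: what is moved stays moved. The work goes in short steps, Python scripts to look and compute and a tool call to move; the robot and the scene stay as the last step left them, time stands still between calls to the robot, and variables do not carry over. Pictures are saved under pics/ and viewed, at most 10 in all, crops included, and the job is handed in when it is done.

Besides the shell and the picture viewer there is one more tool, called after "Call:" as name(argument=value, ...) on one line, values as JSON. step_arm: Moves the arm, as the interface text tells. Its arguments: {"type":"object","properties":{"increments":{"type":"array"},"fingers":{"type":"number"}},"required":["increments"]}

```bash
mkdir -p pics
cat > h.py <<'E'
import numpy as np, cv2
from cell import state, imaging, env, spot_in, mark_of
def cam(n):
    return imaging.read_camera(n)
def save(c,f,box=None):
    im=c["color"][:,:,::-1]
    if box: im=im[box[1]:box[3],box[0]:box[2]]
    cv2.imwrite("pics/"+f,im)
def ray(c,uv):
    p=cv2.undistortPoints(np.array([[uv]],float),np.array(c["intrinsics"],float),np.array(c["distortion"],float))[0,0]
    M=np.linalg.inv(c["camera_from_world"]); d=M[:3,:3]@np.array([p[0],-p[1],-1.0]); return M[:3,3],d
def at_z(c,uv,z):
    o,d=ray(c,uv); return o+d*(z-o[2])/d[2]
def at_depth(c,uv):
    u,v=int(round(uv[0])),int(round(uv[1])); z=np.median(c["z_map"][v-1:v+2,u-1:u+2]); o,d=ray(c,uv); return o+d*z
def cloud(c):
    H,W=c["z_map"].shape; vv,uu=np.mgrid[0:H,0:W]
    p=cv2.undistortPoints(np.stack([uu,vv],-1).reshape(-1,1,2).astype(float),np.array(c["intrinsics"],float),np.array(c["distortion"],float)).reshape(H,W,2)
    M=np.linalg.inv(c["camera_from_world"]); d=np.dstack([p[...,0],-p[...,1],-np.ones((H,W))])
    return M[:3,3]+(d*c["z_map"][...,None])@M[:3,:3].T
E
python3 - <<'E'
from h import *
s=state(); print({k:np.round(v,3) for k,v in s.items()})
for n in ["top","side"]:
    c=cam(n); save(c,n+"0.png"); print(n,np.round(np.linalg.inv(c["camera_from_world"])[:3,3]))
    for t in ["rack_floor","rack_end","follower_handle","cassette_red","cassette_white","cassette_blue","cassette_green","cassette_brown","cassette_turquoise","cassette_yellow","yellow_label","multimeter","cell"]:
        m=mark_of(n,t)[:1]; b=spot_in(n,t)[:1] 
        print(t,[(np.round(x["uv"]),round(x["confidence"],2)) for x in m],[(np.round(x["bbox"]),round(x["confidence"],2)) for x in b])
E
```

```text
{'t': np.float64(0.0), 'joints': array([ 1.084,  0.492,  1.559,  0.   ,  1.092, -0.106]), 'qvel': array([-0.   ,  0.001,  0.001,  0.001,  0.   , -0.001]), 'tau': array([ 2.0000e-03, -6.1265e+01, -2.5818e+01,  6.9000e-02,  4.8000e-02,
       -0.0000e+00]), 'eef_pos': array([232.166, 580.027, 214.061]), 'tcp_rot': array([-3.141, -0.   ,  2.761]), 'ft_force': array([-0.666,  0.752, -0.607]), 'moment': array([ 0.018,  0.003, -0.041]), 'grip_force': np.float64(0.0), 'opening': np.float64(0.999)}
top [ 413. -279.  916.]
rack_floor [(array([206., 246.]), 0.95)] [(array([159., 222., 254., 271.]), 0.84)]
rack_end [(array([160., 253.]), 0.9)] []
follower_handle [(array([223., 239.]), 0.6)] [(array([220., 232., 233., 253.]), 0.55)]
cassette_red [(array([188., 250.]), 0.6)] [(array([175., 233., 190., 265.]), 0.77)]
cassette_white [(array([195., 247.]), 0.6)] [(array([186., 235., 200., 264.]), 0.6)]
cassette_blue [(array([204., 246.]), 0.62)] [(array([196., 236., 208., 258.]), 0.86)]
cassette_green [(array([213., 243.]), 0.63)] [(array([206., 230., 222., 256.]), 0.53)]
cassette_brown [(array([167
[... 914 characters left out ...]
., 215.]), 0.68)]
cassette_blue [(array([195., 222.]), 0.47)] [(array([180., 192., 193., 216.]), 0.66)]
cassette_green [(array([197., 224.]), 0.54)] [(array([183., 193., 198., 220.]), 0.66)]
cassette_brown [(array([167., 211.]), 0.65)] [(array([155., 181., 177., 207.]), 0.52)]
cassette_turquoise [(array([176., 215.]), 0.54)] [(array([163., 181., 184., 209.]), 0.7)]
cassette_yellow [(array([246., 260.]), 0.76)] [(array([232., 224., 261., 274.]), 0.97)]
yellow_label [(array([237., 252.]), 0.74)] [(array([232., 226., 261., 274.]), 0.55)]
multimeter [(array([333., 294.]), 0.92)] [(array([292., 266., 374., 308.]), 0.57)]
cell [(array([326., 257.]), 0.81)] [(array([320., 233., 334., 259.]), 0.63)]
```

Run:
```python
from h import *
a=cv2.imread("pics/top0.png")[150:300,130:397]; b=cv2.imread("pics/side0.png")[160:310,130:397]
cv2.imwrite("pics/c0.png",cv2.resize(np.vstack([a,b]),None,fx=2,fy=2,interpolation=cv2.INTER_CUBIC))
c=cam("top"); P=cloud(c)
for t,uv,z in [("floor",(206,246),4),("end",(160,253),41),("handle",(223,239),106),("yel",(300,242),0),("label",(304,254),47),("mm",(356,210),0),("cell",(319,184),0)]:
    print(t,np.round(at_z(c,uv,z)))
# tops: height bands
for lo,hi,name in [(77,92,"captops"),(98,115,"handle")]:
    m=(P[...,2]>lo)&(P[...,2]<hi)&(P[...,0]>250)&(P[...,1]<450)
    n,l,st,_=cv2.connectedComponentsWithStats(m.astype(np.uint8))
    for i in range(1,n):
        if st[i,4]>25:
            q=P[l==i][:,:2].astype(np.float32); r=cv2.minAreaRect(q); print(name,st[i],np.round(q.mean(0)),np.round(P[l==i][:,2].mean()),[np.round(x,1) for x in r])
hsv=cv2.cvtColor(c["color"],cv2.COLOR_RGB2HSV)
m=(P[...,2]>65)&(P[...,2]<95)&(hsv[...,0]>20)&(hsv[...,0]<35)&(hsv[...,1]>120)
q=P[m]; print(len(q),q.mean(0),cv2.minAreaRect(q[:,:2].astype(np.float32)))
```

```text
floor [ 497. -161.    4.]
end [480. -51.  41.]
handle [ 503. -213.  106.]
yel [ 500. -406.    0.]
label [ 466. -407.   47.]
mm [ 580. -561.    0.]
cell [ 655. -467.    0.]
captops [355   0  35  23 180] [1128. -648.] 85.0 [array([1135. , -642.4]), array([73.1, 91.4]), np.float64(5.6)]
captops [398   0  29  35 165] [1089. -741.] 84.0 [array([1107.4, -731.3]), array([129.9,  55.1]), np.float64(28.0)]
captops [324   2  20  12  81] [1142. -529.] 84.0 [array([1146.6, -529.3]), array([56. , 23.6]), np.float64(67.3)]
captops [351  19  11   8  37] [1097. -588.] 84.0 [array([1097. , -590.3]), array([26.2, 12.3]), np.float64(72.4)]
captops [501  20   8  13  58] [ 1080. -1016.] 84.0 [array([ 1080.9, -1015.1]), array([ 7. , 50.9]), np.float64(87.5)]
captops [ 26  27  22  27 121] [1055.  292.] 85.0 [array([1068.,  289.]), array([41.6, 87.3]), np.float64(70.5)]
captops [ 56  27  47  34 348] [1060.  187.] 82.0 [array([1046.1,  192.7]), array([163.3,  79.4]), np.float64(51.6)]
captops [212  31  15  25 129] [1048. -206.] 79.0 [array([1045.6, -204.4]), array([23.1, 78.3]), np.float64(64.4)]
captops [43
[... 1252 characters left out ...]
20   6  13  56] [ 1066. -1013.] 105.0 [array([ 1064.4, -1012.6]), array([40.2,  5.3]), np.float64(0.7)]
handle [  0  26  44  70 462] [966. 303.] 107.0 [array([989.6, 298. ]), array([ 78.3, 216.7]), np.float64(72.6)]
handle [135  46  17  18 106] [992. -14.] 107.0 [array([991.4, -13.3]), array([19.8, 59.9]), np.float64(48.8)]
handle [ 32 205  18  27  90] [558. 212.] 106.0 [array([562.3, 211.9]), array([26.5, 63.8]), np.float64(71.7)]
handle [220 228   9  21 126] [ 504. -216.] 111.0 [array([ 504.2, -215.4]), array([47.6, 14.7]), np.float64(6.8)]
260 [ 497.71190503 -402.28180501   79.21752848] ((498.13995361328125, -403.2778015136719), (59.56114196777344, 24.920852661132812), 30.526010513305664)
```

View pics/c0.png

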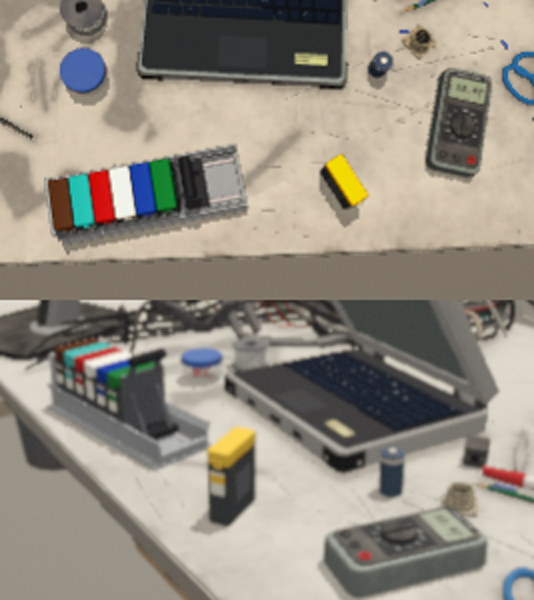

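```bash
cat >> h.py <<'E'
def go(x,y,z,yaw,n=1,p=None,y0=None):
    s=state(); p=np.array(s["eef_pos"]) if p is None else np.array(p); y0=s["tcp_rot"][2] if y0 is None else y0
    d=np.array([x,y,z])-p; sl=np.array([d[:2]@[np.cos(y0),np.sin(y0)],d[:2]@[np.sin(y0),-np.cos(y0)],-d[2]])/1000
    print("t",s["t"],"pos",np.round(p,1),"yaw",round(y0,3),"slide",np.round(sl,4),"roll",round(float((y0-yaw+np.pi)%(2*np.pi)-np.pi),3))
E
python3 - <<'E'
from h import *
c=cam("top"); P=cloud(c); save(c,"full.png")
for y in range(-250,500,75):
    print(y,[int(P[...,2][(abs(P[...,0]-x)<38)&(abs(P[...,1]-y)<38)].max(initial=-1)) for x in range(250,850,75)])
go(430,200,215,2.3); go(500,-189,215,1.726)
E
```

```text
-250 [-1, -1, 916, 115, 114, 38, 229, 238]
-175 [-1, -1, 3, 113, 114, 37, 42, 236]
-100 [-1, -1, 4, 87, 87, 41, 259, 240]
-25 [-1, -1, 6, 86, 37, 328, 331, 39]
50 [-1, -1, 4, 5, 24, 367, 348, 165]
125 [-1, -1, 4, 49, 61, 386, 239, 193]
200 [-1, 263, 261, 234, 301, 294, 302, 299]
275 [-1, -1, 17, 191, 206, 169, 159, 49]
350 [-1, -1, -1, 13, 17, 18, 16, 10]
425 [-1, -1, -1, -1, -1, -1, 4, 4]
t 2.8 pos [232.3 580.3 214.7] yaw 2.761 slide [-3.249e-01 -2.795e-01 -3.000e-04] roll 0.461
t 2.8 pos [232.3 580.3 214.7] yaw 2.761 slide [-5.345e-01 -6.146e-01 -3.000e-04] roll 1.035
```

View pics/full.png

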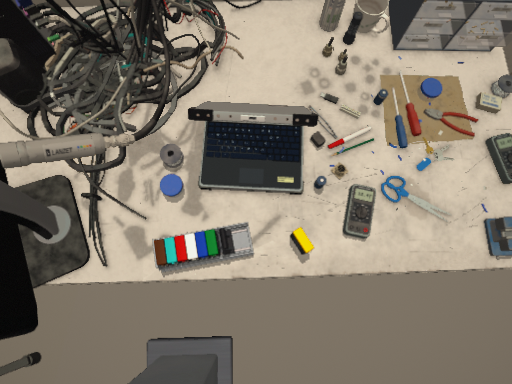

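Run:
```python
from h import *
for n in ["top","side"]:
    c=cam(n); P=cloud(c); print(n)
    for y in range(80,700,30):
        print(y,[(lambda q:(int(q.min()),int(q.max())) if len(q) else 0)(P[...,2][(abs(P[...,0]-x)<20)&(abs(P[...,1]-y)<15)&(c["z_map"]>0)&(P[...,2]>50)]) for x in range(-80,680,40)])
```

```text
top
80 [0, 0, 0, 0, 0, 0, 0, 0, 0, 0, 0, 0, 0, 0, 0, 0, 0, (345, 359), (51, 372)]
110 [0, 0, 0, 0, 0, 0, 0, 0, 0, 0, 0, 0, 0, 0, 0, (50, 59), (50, 59), (51, 385), (50, 387)]
140 [0, 0, 0, 0, 0, 0, 0, 0, 0, 0, 0, 0, 0, 0, 0, 0, (57, 57), (56, 385), (50, 387)]
170 [0, 0, 0, 0, 0, 0, 0, 0, 0, 0, (208, 252), (147, 263), 0, 0, 0, 0, (214, 304), (276, 296), 0]
200 [0, 0, 0, 0, 0, 0, 0, 0, 0, 0, (115, 249), (121, 256), (134, 253), (133, 238), 0, 0, (50, 285), (75, 292), 0]
230 [0, 0, 0, 0, 0, 0, 0, 0, 0, 0, (129, 129), 0, 0, (132, 228), (132, 224), (51, 213), (51, 216), (50, 91), 0]
260 [0, 0, 0, 0, 0, 0, 0, 0, 0, 0, 0, 0, 0, 0, 0, (134, 200), (132, 199), 0, 0]
290 [0, 0, 0, 0, 0, 0, 0, 0, 0, 0, 0, 0, 0, 0, 0, 0, 0, 0, (136, 172)]
320 [0, 0, 0, 0, 0, 0, 0, 0, 0, 0, 0, 0, 0, 0, 0, 0, 0, 0, 0]
350 [0, 0, 0, 0, 0, 0, 0, 0, 0, 0, 0, 0, 0, 0, 0, 0, 0, 0, 0]
380 [0, 0, 0, 0, 0, 0, 0, 0, 0, 0, 0, 0, 0, 0, 0, 0, 0, 0, 0]
410 [0, 0, 0, 0, 0, 0, 0, 0, 0, 0, 0, 0, 0, 0, 0, 0, 0, 0, 0]
440 [0, 0, 0, 0, 0, 0, 0, 0, 0, 0, 0, 0, 0, 0, 0, 0, 0, 0, 0]
470 [0, 0, 0, 0, 0, 0, 0, 0, 0, 0, 0, 0, 0, 0, 0, 0, 0, 
[... 1622 characters left out ...]
 0, 0]
470 [0, 0, 0, 0, 0, 0, 0, (335, 507), (318, 563), 0, 0, 0, 0, 0, 0, 0, 0, 0, 0]
500 [0, 0, 0, 0, 0, 0, (292, 334), (269, 489), (289, 565), (456, 563), 0, 0, 0, 0, 0, 0, 0, 0, 0]
530 [0, 0, 0, 0, 0, 0, (292, 318), (214, 492), (214, 492), (438, 553), 0, 0, 0, 0, 0, 0, 0, 0, 0]
560 [0, 0, 0, 0, 0, 0, 0, (337, 492), (302, 465), (305, 538), (464, 512), 0, 0, 0, 0, 0, 0, 0, 0]
590 [0, 0, 0, 0, 0, 0, (439, 442), (403, 454), (319, 431), (301, 384), (458, 516), 0, 0, 0, 0, 0, 0, 0, 0]
620 [0, 0, 0, 0, 0, 0, 0, 0, (214, 313), (214, 333), 0, 0, 0, 0, 0, 0, 0, 0, 0]
650 [0, 0, 0, 0, 0, 0, 0, 0, 0, (286, 335), 0, 0, 0, 0, 0, 0, 0, 0, 0]
680 [0, 0, 0, 0, 0, 0, 0, 0, 0, 0, 0, 0, 0, 0, 0, 0, 0, 0, 0]
```

View pics/side0.png

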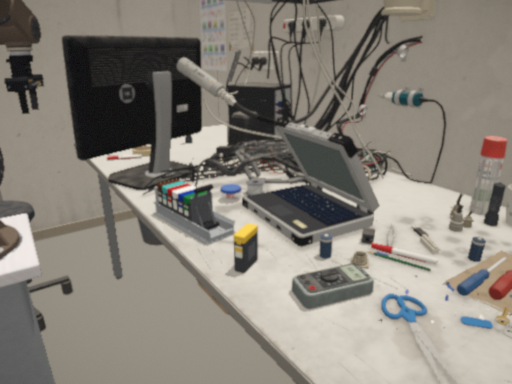

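Call:
step_arm(increments=[{"slide": [0, 0, -0.062], "roll": 0.15}, {"slide": [0, 0, -0.124], "roll": 0.3}, {"slide": [0, 0, -0.186], "roll": 0.45}, {"slide": [0, 0, -0.248], "roll": 0.6}, {"slide": [0, 0, -0.31], "roll": 0.75}])

```text
t: 3.52
eef_pos: [232.0, 579.7, 527.0]
tcp_rot: [3.141, -0.0, 2.006]
ft_force: [0.2, 0.1, 0.9]
opening: 0.996
grip_force: 0.0
```

Run:
```python
from h import *
go(440,320,530,1.726); go(500,60,530,1.726,p=(440,320,530),y0=1.726); go(500,-189,530,1.726,p=(440,320,530),y0=1.726)
```

```text
t 3.525 pos [232.  579.7 527. ] yaw 2.006 slide [-0.3232  0.0792 -0.003 ] roll 0.28
t 3.525 pos [440 320 530] yaw 1.726 slide [-0.2661  0.0191  0.    ] roll 0.0
t 3.525 pos [440 320 530] yaw 1.726 slide [-0.5122 -0.0194  0.    ] roll 0.0
```

Call:
step_arm(increments=[{"slide": [-0.06, 0.015, 0], "roll": 0.14}, {"slide": [-0.12, 0.03, 0], "roll": 0.28}, {"slide": [-0.18, 0.045, 0], "roll": 0.28}, {"slide": [-0.24, 0.06, 0], "roll": 0.28}, {"slide": [-0.32, 0.08, 0], "roll": 0.28}])

```text
t: 4.15
eef_pos: [429.1, 338.5, 524.8]
tcp_rot: [3.141, -0.0, 1.731]
ft_force: [0.4, 0.8, -0.9]
opening: 1.0
grip_force: 0.0
```

Call:
step_arm(increments=[{"slide": [-0.06, 0.005, 0], "roll": 0}, {"slide": [-0.12, 0.01, 0], "roll": 0}, {"slide": [-0.18, 0.015, 0], "roll": 0}, {"slide": [-0.24, 0.02, 0], "roll": 0}, {"slide": [-0.3, 0.02, 0], "roll": 0}])

```text
t: 4.78
eef_pos: [495.9, 45.3, 524.6]
tcp_rot: [3.141, -0.0, 1.731]
ft_force: [0.5, -0.4, -0.2]
opening: 1.0
grip_force: 0.0
```

Run:
```python
from h import *
go(500,-170,300,1.726);
```

```text
t 4.775 pos [495.9  45.3 524.6] yaw 1.731 slide [-0.2132 -0.0303  0.2246] roll 0.005
```

Call:
step_arm(increments=[{"slide": [-0.06, -0.008, 0.01], "roll": 0}, {"slide": [-0.11, -0.015, 0.045], "roll": 0}, {"slide": [-0.16, -0.02, 0.08], "roll": 0}, {"slide": [-0.19, -0.026, 0.13], "roll": 0}, {"slide": [-0.213, -0.03, 0.18], "roll": 0}])

```text
t: 5.4
eef_pos: [499.8, -169.2, 343.2]
tcp_rot: [3.141, 0.0, 1.73]
ft_force: [0.5, -0.4, -0.0]
opening: 0.999
grip_force: 0.0
```

Call:
step_arm(increments=[{"slide": [0, 0, 0.05], "roll": 0}, {"slide": [0, 0, 0.05], "roll": 0}])

```text
t: 5.65
eef_pos: [499.0, -167.5, 292.3]
tcp_rot: [-3.137, -0.003, 1.73]
ft_force: [0.3, -0.5, 1.2]
opening: 1.002
grip_force: 0.0
```

Run:
```python
from h import *
c=cam("wrist"); save(c,"w1.png"); P=cloud(c); print(np.linalg.inv(c["camera_from_world"])[:3,3],state()["eef_pos"])
for t,z in [("rack_floor",4),("rack_end",41),("follower_handle",106),("cassette_blue",84),("cassette_green",84)]:
    for b in mark_of("wrist",t)[:1]: print(t,b,np.round(at_z(c,b["uv"],z)))
hsv=cv2.cvtColor(c["color"],cv2.COLOR_RGB2HSV).astype(int)
top=(P[...,2]>76)&(P[...,2]<90)
a=0.155
for n,lo,hi in [("red",-5,8),("green",45,75),("turq",80,98),("blue",105,130),]:
    h=hsv[...,0]; h=np.where(h>170,h-180,h)
    m=top&(h>=lo)&(h<=hi)&(hsv[...,1]>110)
    m=cv2.erode(m.astype(np.uint8),np.ones((3,3)))>0
    q=P[m]
    if len(q)>50: print(n,len(q),np.round(q.mean(0),1),[np.round(x,2) for x in cv2.minAreaRect(q[:,:2].astype(np.float32))])
m=cv2.morphologyEx(top.astype(np.uint8),cv2.MORPH_OPEN,np.ones((5,5)))>0
q=P[m]; print("row",len(q),[np.round(x,2) for x in cv2.minAreaRect(q[:,:2].astype(np.float32))])
m=(P[...,2]>100)&(P[...,2]<118); q=P[m]; print("handle",len(q),q.mean(0),[np.round(x,2) for x in cv2.minAreaRect(q[:,:2].astype(np.float32))])
```

```text
[489.08935331 -99.53177556 462.90373958] [ 500.1723018  -167.8006761   294.86688368]
follower_handle {'uv': [256.0, 211.7], 'confidence': 0.7} [ 510. -212.  106.]
cassette_blue {'uv': [254.9, 157.3], 'confidence': 0.83} [ 497. -146.   84.]
cassette_green {'uv': [253.8, 171.5], 'confidence': 0.73} [ 499. -165.   84.]
red 710 [ 488.4 -108.6   84.3] [array([ 487.77, -108.55]), array([56.36, 20.12]), np.float64(9.01)]
green 610 [ 499.2 -181.7   84.3] [array([ 499.29, -181.46]), array([56.17, 21.09]), np.float64(9.05)]
turq 798 [484.7 -84.5  84.1] [array([484.56, -84.56]), array([57.02, 20.92]), np.float64(9.06)]
blue 646 [ 495.9 -157.    84.3] [array([ 495.99, -157.33]), array([56.47, 20.3 ]), np.float64(8.68)]
row 5430 [array([ 490.85, -127.1 ]), array([ 60.11, 157.49]), np.float64(8.46)]
handle 491 [ 556.81210939 -204.35167773  110.90342466] [array([ 663.94, -192.79]), array([367.5 ,  22.09]), np.float64(8.63)]
```

View pics/w1.png

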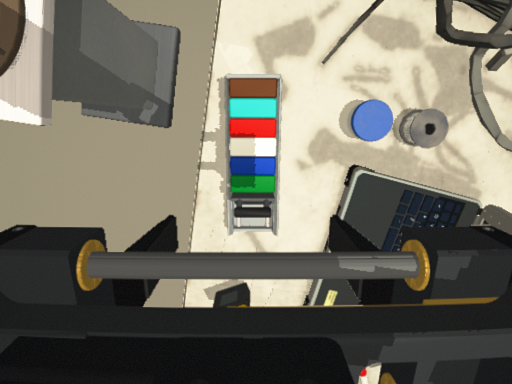

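Run:
```python
from h import *
go(499.3,-181.6,46,1.725)
```

```text
t 5.95 pos [ 500.8 -167.7  296.4] yaw 1.731 slide [-0.0134 -0.0036  0.2504] roll 0.006
```

Call:
step_arm(increments=[{"slide": [-0.0135, -0.003, 0.06], "roll": 0.005}, {"slide": [-0.0135, -0.003, 0.12], "roll": 0.005}, {"slide": [-0.0135, -0.003, 0.175], "roll": 0.005}, {"slide": [-0.0135, -0.003, 0.175], "roll": 0.005}])

```text
t: 6.45
eef_pos: [498.5, -181.0, 117.9]
tcp_rot: [-3.137, -0.003, 1.726]
ft_force: [-0.3, -0.4, 1.4]
opening: 0.997
grip_force: 0.0
```

Run:
```python
from h import *
print(np.mean([state()["eef_pos"] for _ in range(5)],0)); go(499.3,-181.6,46,1.725)
```

```text
[ 498.47438423 -180.99201633  117.86038808]
t 6.45 pos [ 498.5 -181.   117.9] yaw 1.726 slide [-0.0007  0.0007  0.0719] roll 0.001
```

Call:
step_arm(increments=[{"slide": [-0.001, 0.001, 0.04], "roll": 0}, {"slide": [-0.001, 0.001, 0.065], "roll": 0}, {"slide": [-0.001, 0.001, 0.073], "roll": 0}, {"slide": [-0.001, 0.001, 0.073], "roll": 0}])

```text
t: 6.95
eef_pos: [501.4, -182.8, 48.2]
tcp_rot: [3.14, 0.001, 1.726]
ft_force: [-0.4, 0.0, -0.6]
opening: 1.001
grip_force: 0.0
```

Call:
step_arm(increments=[{"slide": [0, 0, 0], "roll": 0}, {"slide": [0, 0, 0], "roll": 0}, {"slide": [0, 0, 0], "roll": 0}, {"slide": [0, 0, 0], "roll": 0}], fingers=0.5)

```text
t: 7.45
eef_pos: [500.5, -182.4, 46.8]
tcp_rot: [3.141, -0.0, 1.726]
ft_force: [-2.5, 0.3, -0.7]
opening: 0.637
grip_force: 0.4
```

Call:
step_arm(increments=[{"slide": [0, 0, 0], "roll": 0}, {"slide": [0, 0, 0], "roll": 0}, {"slide": [-0.003, 0, 0], "roll": 0}, {"slide": [-0.007, 0, 0], "roll": 0}], fingers=0.3)

```text
t: 7.95
eef_pos: [501.5, -188.9, 46.8]
tcp_rot: [-3.141, -0.001, 1.726]
ft_force: [-0.0, 7.6, 6.6]
opening: 0.629
grip_force: 30.0
```

Call:
step_arm(increments=[{"slide": [-0.008, 0, 0], "roll": 0}, {"slide": [-0.016, 0, 0], "roll": 0}, {"slide": [-0.024, 0, 0], "roll": 0}, {"slide": [-0.031, 0, 0], "roll": 0}, {"slide": [-0.035, 0, 0], "roll": 0}])

```text
t: 8.57
eef_pos: [506.9, -223.4, 46.8]
tcp_rot: [-3.141, -0.001, 1.726]
ft_force: [0.8, 6.8, 5.7]
opening: 0.628
grip_force: 30.0
```

Call:
step_arm(increments=[{"slide": [0, 0, 0], "roll": 0}, {"slide": [0, 0, 0], "roll": 0}])

```text
t: 8.82
eef_pos: [506.9, -223.7, 46.7]
tcp_rot: [-3.142, -0.0, 1.726]
ft_force: [-2.0, 2.0, 5.3]
opening: 0.629
grip_force: 30.0
```

Call:
step_arm(increments=[{"slide": [0, 0, 0], "roll": 0}, {"slide": [0, 0, 0], "roll": 0}, {"slide": [0, 0, 0], "roll": 0}], fingers=1.0)

```text
t: 9.2
eef_pos: [507.0, -223.9, 46.5]
tcp_rot: [-3.142, -0.0, 1.726]
ft_force: [0.5, -0.5, 0.5]
opening: 0.888
grip_force: 0.0
```

Call:
step_arm(increments=[{"slide": [0, 0, -0.03], "roll": 0}, {"slide": [0, 0, -0.09], "roll": 0}, {"slide": [0, 0, -0.15], "roll": 0}, {"slide": [0, 0, -0.2], "roll": 0}, {"slide": [0, 0, -0.2], "roll": 0}])

```text
t: 9.82
eef_pos: [508.0, -224.5, 250.2]
tcp_rot: [3.136, 0.004, 1.726]
ft_force: [0.3, 0.8, -0.8]
opening: 1.002
grip_force: 0.0
```

Run:
```python
from h import *
c=cam("wrist"); save(c,"w2.png"); P=cloud(c); print(state()["eef_pos"],state()["opening"])
hsv=cv2.cvtColor(c["color"],cv2.COLOR_RGB2HSV).astype(int)
top=(P[...,2]>74)&(P[...,2]<92)
for n,lo,hi in [("red",-5,8),("green",45,75),("turq",80,98),("blue",105,130),]:
    h=hsv[...,0]; h=np.where(h>170,h-180,h)
    m=top&(h>=lo)&(h<=hi)&(hsv[...,1]>110)&(P[...,0]<550)
    m=cv2.erode(m.astype(np.uint8),np.ones((3,3)))>0
    q=P[m]
    if len(q)>50: print(n,len(q),np.round(q.mean(0),1),[np.round(x,2) for x in cv2.minAreaRect(q[:,:2].astype(np.float32))])
c=cam("top"); P=cloud(c); hsv=cv2.cvtColor(c["color"],cv2.COLOR_RGB2HSV).astype(int)
m=(P[...,2]>70)&(P[...,2]<90)&(hsv[...,0]>20)&(hsv[...,0]<35)&(hsv[...,1]>120)
q=P[m]; print("yel",len(q),q.mean(0),cv2.minAreaRect(q[:,:2].astype(np.float32)))
go(498,-403,247,2.10)
```

```text
[ 507.20703386 -224.05487631  247.79395177] 1.0012122425847902
red 1074 [ 488.4 -109.5   84.3] [array([ 488.12, -109.51]), array([56.94, 21.17]), np.float64(8.89)]
green 810 [ 506.4 -221.8   84.2] [array([ 506.44, -221.74]), array([56.75, 21.66]), np.float64(8.7)]
turq 1137 [485.  -84.8  84.2] [array([484.9 , -84.64]), array([57.28, 21.77]), np.float64(8.71)]
blue 936 [ 496.  -157.2   84.3] [array([ 495.92, -157.51]), array([57.57, 20.99]), np.float64(8.72)]
yel 257 [ 497.5095263  -402.3665743    79.37484804] ((498.0941467285156, -403.2093200683594), (59.676429748535156, 24.423187255859375), 29.132280349731445)
t 9.925 pos [ 506.7 -223.8  246.3] yaw 1.726 slide [-0.1757 -0.0363 -0.0007] roll -0.374
```

View pics/w2.png

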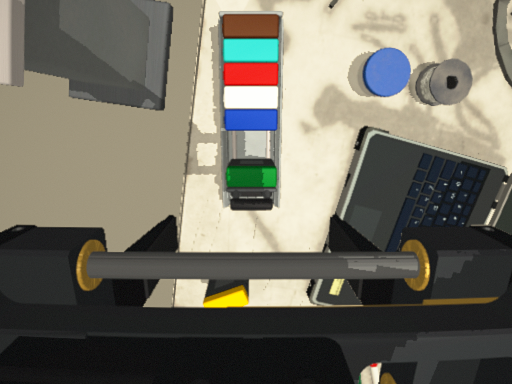

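Call:
step_arm(increments=[{"slide": [-0.06, -0.012, 0], "roll": -0.13}, {"slide": [-0.12, -0.024, 0], "roll": -0.26}, {"slide": [-0.1757, -0.0363, 0.04], "roll": -0.37}, {"slide": [-0.1757, -0.0363, 0.1], "roll": -0.37}, {"slide": [-0.1757, -0.0363, 0.12], "roll": -0.37}])

```text
t: 10.55
eef_pos: [496.0, -402.4, 120.5]
tcp_rot: [-3.139, -0.008, 2.094]
ft_force: [-0.4, -0.2, 0.3]
opening: 1.003
grip_force: 0.0
```

Run:
```python
from h import *
go(498,-403,42,2.09)
c=cam("wrist"); save(c,"w3.png"); P=cloud(c); hsv=cv2.cvtColor(c["color"],cv2.COLOR_RGB2HSV).astype(int)
m=(P[...,2]>72)&(P[...,2]<88)&(hsv[...,0]>20)&(hsv[...,0]<35)&(hsv[...,1]>120)
q=P[m]; print("yel",len(q)); 
if len(q)>50: print(q.mean(0),cv2.minAreaRect(q[:,:2].astype(np.float32)))
go(498,-403,42,2.09)
```

```text
t 10.55 pos [ 496.  -402.4  120.5] yaw 2.094 slide [-0.0015  0.0014  0.0785] roll 0.004
yel 2382
[ 497.84795038 -400.22830811   79.91490997] ((498.454833984375, -401.25885009765625), (59.87558364868164, 23.718231201171875), 29.950777053833008)
t 10.6 pos [ 495.8 -401.7  119.2] yaw 2.095 slide [-0.0022  0.0012  0.0772] roll 0.005
```

Call:
step_arm(increments=[{"slide": [0, 0, 0], "roll": 0}, {"slide": [0, 0, 0], "roll": 0}])

```text
t: 10.85
eef_pos: [498.6, -403.2, 127.5]
tcp_rot: [3.141, 0.001, 2.096]
ft_force: [0.2, 0.9, 0.0]
opening: 1.001
grip_force: 0.0
```

Run:
```python
from h import *
go(498.3,-402,42,2.093)
```

```text
t 10.85 pos [ 498.6 -403.2  127.5] yaw 2.096 slide [0.0012 0.0003 0.0855] roll 0.003
```

Call:
step_arm(increments=[{"slide": [0.001, 0, 0.04], "roll": 0}, {"slide": [0.001, 0, 0.07], "roll": 0}, {"slide": [0.001, 0, 0.085], "roll": 0}, {"slide": [0.001, 0, 0.085], "roll": 0}, {"slide": [0.001, 0, 0.085], "roll": 0}])

```text
t: 11.48
eef_pos: [498.3, -402.7, 43.0]
tcp_rot: [3.141, 0.002, 2.096]
ft_force: [-0.2, 0.1, 0.7]
opening: 1.001
grip_force: 0.0
```

Call:
step_arm(increments=[{"slide": [0, 0, 0], "roll": 0}, {"slide": [0, 0, 0], "roll": 0}, {"slide": [0, 0, 0], "roll": 0}, {"slide": [0, 0, 0], "roll": 0}, {"slide": [0, 0, 0], "roll": 0}], fingers=0.3)

```text
t: 12.1
eef_pos: [497.8, -402.2, 41.7]
tcp_rot: [3.141, 0.0, 2.096]
ft_force: [0.5, 0.4, 1.3]
opening: 0.631
grip_force: 30.0
```

Call:
step_arm(increments=[{"slide": [0, 0, -0.03], "roll": 0}, {"slide": [0, 0, -0.07], "roll": 0.1}, {"slide": [0, 0, -0.12], "roll": 0.28}, {"slide": [0, 0, -0.12], "roll": 0.37}, {"slide": [0, 0, -0.12], "roll": 0.37}])

```text
t: 12.72
eef_pos: [497.6, -402.1, 161.7]
tcp_rot: [3.142, -0.0, 1.727]
ft_force: [-0.3, -0.2, -1.8]
opening: 0.63
grip_force: 30.0
```

Run:
```python
from h import *
# green tool pose (506.9,-223.8); yellow slot centre 33 mm toward +y of it
v=np.array([-.153,.988]); p=np.array([506.9,-223.8])+33*v; print(p)
go(p[0],p[1],162,1.725)
```

```text
[ 501.851 -191.196]
t 12.725 pos [ 497.6 -402.1  161.7] yaw 1.727 slide [ 0.2077  0.0369 -0.0003] roll 0.002
```

Call:
step_arm(increments=[{"slide": [0.03, 0.005, -0.02], "roll": 0.002}, {"slide": [0.08, 0.014, -0.02], "roll": 0.002}, {"slide": [0.135, 0.024, -0.02], "roll": 0.002}, {"slide": [0.185, 0.033, -0.02], "roll": 0.002}, {"slide": [0.2077, 0.037, -0.02], "roll": 0.002}])

```text
t: 13.35
eef_pos: [501.7, -188.8, 180.9]
tcp_rot: [-3.14, -0.001, 1.728]
ft_force: [0.5, 0.0, -1.3]
opening: 0.633
grip_force: 30.0
```

Call:
step_arm(increments=[{"slide": [0, 0, 0.02], "roll": 0}, {"slide": [0, 0, 0.05], "roll": 0}, {"slide": [0, 0, 0.05], "roll": 0}, {"slide": [0, 0, 0.05], "roll": 0}])

```text
t: 13.85
eef_pos: [502.4, -191.5, 132.0]
tcp_rot: [-3.141, -0.0, 1.725]
ft_force: [0.3, -0.0, -0.9]
opening: 0.631
grip_force: 30.0
```

Run:
```python
from h import *
c=cam("wrist"); save(c,"w4.png"); P=cloud(c)
s=state();print(s["eef_pos"],s["tcp_rot"])
hsv=cv2.cvtColor(c["color"],cv2.COLOR_RGB2HSV).astype(int)
for n,lo,hi,z in [("green",45,75,84),("blue",105,130,84),("turq",80,98,84),("yel",20,35,168)]:
    m=(abs(P[...,2]-z)<12)&(hsv[...,0]>=lo)&(hsv[...,0]<=hi)&(hsv[...,1]>110)&(P[...,0]<550)
    q=P[cv2.erode(m.astype(np.uint8),np.ones((3,3)))>0]
    if len(q)>50: print(n,len(q),np.round(q.mean(0),1),[np.round(x,2) for x in cv2.minAreaRect(q[:,:2].astype(np.float32))])
```

```text
[ 502.58074503 -191.57996231  132.33552518] [3.14093315e+00 3.88240243e-04 1.72439302e+00]
blue 2135 [ 496.2 -156.6   84.3] [array([ 495.88, -156.82]), array([58.07, 21.78]), np.float64(8.66)]
turq 2722 [484.3 -84.9  84.2] [array([484.74, -84.88]), array([58.06, 23.05]), np.float64(9.02)]
yel 2277 [ 501.  -181.5  168.3] [array([ 501.01, -182.54]), array([58.36,  7.17]), np.float64(8.91)]
```

View pics/w4.png

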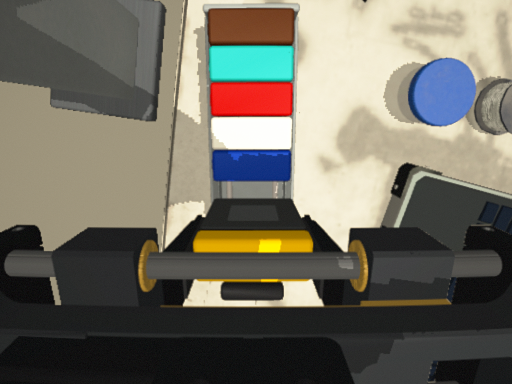

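Call:
step_arm(increments=[{"slide": [0, -0.0005, 0.02], "roll": 0}, {"slide": [0, -0.0005, 0.04], "roll": 0}, {"slide": [0, -0.0005, 0.055], "roll": 0}, {"slide": [0, -0.0005, 0.065], "roll": 0}, {"slide": [0, -0.0005, 0.07], "roll": 0}])

```text
t: 14.52
eef_pos: [501.9, -191.5, 61.4]
tcp_rot: [3.142, -0.0, 1.724]
ft_force: [-0.0, 0.9, -1.4]
opening: 0.631
grip_force: 30.0
```

Call:
step_arm(increments=[{"slide": [0, 0, 0.005], "roll": 0}, {"slide": [0, 0, 0.01], "roll": 0}, {"slide": [0, 0, 0.0145], "roll": 0}, {"slide": [0, 0, 0.0155], "roll": 0}, {"slide": [0, 0, 0.0155], "roll": 0}])

```text
t: 15.15
eef_pos: [501.8, -191.4, 46.1]
tcp_rot: [3.142, -0.0, 1.724]
ft_force: [-0.2, -0.2, -1.2]
opening: 0.63
grip_force: 30.0
```

Call:
step_arm(increments=[{"slide": [0, 0, 0], "roll": 0}, {"slide": [0, 0, 0], "roll": 0}, {"slide": [0, 0, 0], "roll": 0}, {"slide": [0, 0, 0], "roll": 0}], fingers=1.0)

```text
t: 15.65
eef_pos: [501.8, -191.4, 46.2]
tcp_rot: [3.141, -0.0, 1.724]
ft_force: [-0.0, -0.4, 0.5]
opening: 0.973
grip_force: 0.0
```

Call:
step_arm(increments=[{"slide": [0, 0, -0.03], "roll": 0}, {"slide": [0, 0, -0.08], "roll": 0}, {"slide": [0, 0, -0.13], "roll": 0}, {"slide": [0, 0, -0.13], "roll": 0}])

```text
t: 16.15
eef_pos: [503.0, -192.0, 179.5]
tcp_rot: [3.136, 0.004, 1.724]
ft_force: [-0.3, 0.0, -1.2]
opening: 1.002
grip_force: 0.0
```

Call:
step_arm(increments=[{"slide": [-0.03, 0, 0], "roll": 0}, {"slide": [-0.07, 0, 0], "roll": 0}, {"slide": [-0.095, 0, 0], "roll": 0}, {"slide": [-0.095, 0, 0], "roll": 0}, {"slide": [-0.095, 0, 0], "roll": 0}], fingers=0.0)

```text
t: 16.77
eef_pos: [515.9, -284.5, 175.6]
tcp_rot: [-3.141, -0.001, 1.724]
ft_force: [-0.0, -0.4, 0.3]
opening: 0.532
grip_force: 0.0
```

Run:
```python
from h import *
c=cam("wrist"); save(c,"w5.png"); P=cloud(c)
s=state();print(s["eef_pos"],s["opening"])
hsv=cv2.cvtColor(c["color"],cv2.COLOR_RGB2HSV).astype(int)
for n,lo,hi,z in [("green",45,75,84),("blue",105,130,84),("yel",20,35,84)]:
    m=(abs(P[...,2]-z)<12)&(hsv[...,0]>=lo)&(hsv[...,0]<=hi)&(hsv[...,1]>110)&(P[...,0]<550)
    q=P[cv2.erode(m.astype(np.uint8),np.ones((3,3)))>0]
    if len(q)>50: print(n,len(q),np.round(q.mean(0),1),[np.round(x,2) for x in cv2.minAreaRect(q[:,:2].astype(np.float32))])
m=(abs(P[...,2]-110)<8)&(abs(P[...,0]-508)<40)&(abs(P[...,1]+245)<40); q=P[m]; print("handle",len(q)); print(q.mean(0),cv2.minAreaRect(q[:,:2].astype(np.float32)))
go(516.1,-283.1,97,1.725)
```

```text
[ 515.98619591 -284.3058101   175.80481041] 0.49377696559582634
green 1567 [ 506.7 -222.6   84.2] [array([ 506.67, -222.7 ]), array([56.99, 20.93]), np.float64(8.66)]
blue 1950 [ 496.1 -158.6   84. ] [array([ 496.26, -158.28]), array([57.85, 22.45]), np.float64(8.51)]
yel 1729 [ 502.1 -191.7   84.2] [array([ 501.72, -191.72]), array([58.53, 21.72]), np.float64(8.72)]
handle 979
[ 510.30681931 -247.84401777  111.57461945] ((510.4092102050781, -248.2652130126953), (47.67878341674805, 13.041183471679688), 8.681314468383789)
t 16.825 pos [ 516.  -284.3  175.8] yaw 1.724 slide [0.0012 0.0003 0.0788] roll -0.001
```

View pics/w5.png

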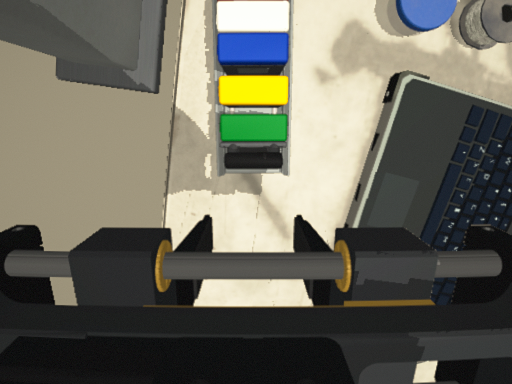

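Call:
step_arm(increments=[{"slide": [0, 0, 0.03], "roll": 0}, {"slide": [0, 0, 0.06], "roll": 0}, {"slide": [0, 0, 0.078], "roll": 0}, {"slide": [0, 0, 0.078], "roll": 0}, {"slide": [0, 0, 0.078], "roll": 0}])

```text
t: 17.45
eef_pos: [516.6, -285.0, 99.0]
tcp_rot: [3.141, 0.001, 1.724]
ft_force: [0.1, -0.1, 0.2]
opening: 0.01
grip_force: 0.0
```

Call:
step_arm(increments=[{"slide": [0.007, 0, 0], "roll": 0}, {"slide": [0.014, 0, 0], "roll": 0}, {"slide": [0.02, 0, 0], "roll": 0}, {"slide": [0.026, 0, 0], "roll": 0}, {"slide": [0.03, 0, 0], "roll": 0}])

```text
t: 18.08
eef_pos: [511.8, -255.6, 98.4]
tcp_rot: [3.141, 0.001, 1.724]
ft_force: [-0.8, -4.0, 3.2]
opening: 0.003
grip_force: 2.0
```

Call:
step_arm(increments=[{"slide": [0.002, 0, 0], "roll": 0}, {"slide": [0.004, 0, 0], "roll": 0}, {"slide": [0.006, 0, 0], "roll": 0}])

```text
t: 18.45
eef_pos: [510.9, -249.8, 98.2]
tcp_rot: [3.141, 0.0, 1.724]
ft_force: [0.7, -4.2, 2.8]
opening: 0.005
grip_force: 1.9
```

Call:
step_arm(increments=[{"slide": [0.0015, 0, 0], "roll": 0}, {"slide": [0.003, 0, 0], "roll": 0}, {"slide": [0.003, 0, 0], "roll": 0}])

```text
t: 18.82
eef_pos: [510.5, -247.1, 98.2]
tcp_rot: [3.141, 0.001, 1.724]
ft_force: [-0.3, -6.2, 3.0]
opening: 0.006
grip_force: 2.9
```

Call:
step_arm(increments=[{"slide": [0.001, 0, 0], "roll": 0}, {"slide": [0.002, 0, 0], "roll": 0}, {"slide": [0.002, 0, 0], "roll": 0}])

```text
t: 19.2
eef_pos: [510.5, -246.7, 98.3]
tcp_rot: [3.14, 0.004, 1.724]
ft_force: [-0.4, -15.4, 1.2]
opening: 0.002
grip_force: 7.8
```

Run:
```python
from h import *
c=cam("wrist"); save(c,"w6.png"); P=cloud(c)
s=state();print(s["eef_pos"],s["ft_force"])
v=np.array([-.153,.988])
hsv=cv2.cvtColor(c["color"],cv2.COLOR_RGB2HSV).astype(int)
for n,lo,hi,z in [("green",45,75,84),("blue",105,130,84),("yel",20,35,84),("turq",80,98,84)]:
    m=(abs(P[...,2]-z)<12)&(hsv[...,0]>=lo)&(hsv[...,0]<=hi)&(hsv[...,1]>110)&(P[...,0]<550)
    q=P[cv2.erode(m.astype(np.uint8),np.ones((3,3)))>0]
    if len(q)>50: print(n,len(q),np.round(q.mean(0),1),(q.mean(0)[:2]-[495.9,-157.6])@v,[np.round(x,2) for x in cv2.minAreaRect(q[:,:2].astype(np.float32))])
```

```text
[ 510.52461432 -246.72961711   98.33125418] [ -1.00590759 -15.8269363    0.4447006 ]
green 3010 [ 503.5 -202.2   84.3] -45.25709104103702 [array([ 503.49, -202.48]), array([57.9 , 22.15]), np.float64(8.73)]
blue 3619 [ 495.8 -155.1   84.2] 2.4411948291384085 [array([ 495.57, -155.18]), array([58.13, 22.09]), np.float64(8.73)]
yel 3337 [ 500.1 -178.8   84.2] -21.56682104574896 [array([ 499.88, -178.82]), array([58.23, 22.55]), np.float64(8.88)]
```

View pics/w6.png

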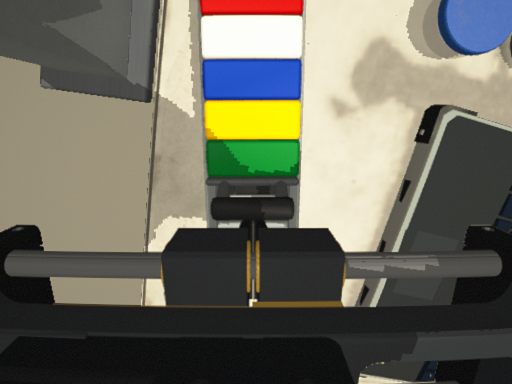

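Call:
step_arm(increments=[{"slide": [-0.01, 0, 0], "roll": 0}, {"slide": [-0.035, 0, 0], "roll": 0}, {"slide": [-0.04, 0, -0.04], "roll": 0}, {"slide": [-0.04, 0, -0.1], "roll": 0}, {"slide": [-0.04, 0, -0.1], "roll": 0}])

```text
t: 19.88
eef_pos: [517.5, -286.1, 202.0]
tcp_rot: [3.137, 0.004, 1.723]
ft_force: [0.1, 0.3, -2.0]
opening: 0.001
grip_force: 0.0
```

Run:
```python
from h import *
c=cam("wrist"); P=cloud(c); hsv=cv2.cvtColor(c["color"],cv2.COLOR_RGB2HSV).astype(int)
for n,lo,hi in [("green",45,75),("blue",105,130),("yel",20,35)]:
    m=(abs(P[...,2]-84)<12)&(hsv[...,0]>=lo)&(hsv[...,0]<=hi)&(hsv[...,1]>110)&(P[...,0]<550)
    print(n,np.round(P[cv2.erode(m.astype(np.uint8),np.ones((3,3)))>0].mean(0),1))
m=(abs(P[...,2]-110)<8)&(abs(P[...,0]-508)<40)&(abs(P[...,1]+230)<40); print("handle",cv2.minAreaRect(P[m][:,:2].astype(np.float32)))
print(state()["ft_force"]); print(env.job_done())
```

```text
green [ 503.5 -202.6   84.2]
blue [ 496.1 -155.5   84.2]
yel [ 500.1 -179.3   84.3]
handle ((507.0898132324219, -228.17230224609375), (47.15127944946289, 13.230537414550781), 8.6325101852417)
[-0.1991301   0.12131095 -1.63711085]
the job is handed in; nothing more can be done
None
```

The yellow cassette stands in the rack between blue and green, label to the front, with the row pushed tight and the arm clear, and I handed the job in at about 20 s; the verdict was not shown.

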